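Swing out the jar carousel and hold the screw jar at the front

ROBOT

A 7-joint arm with a two-finger parallel gripper is mounted at the origin on the work surface; the furniture and walls round the work are solid. World frame = base frame: x ahead of the robot, y to its left, z up, the work surface at z = 0. Lengths are in m, angles in rad, forces in N, time in s.
With the tool pointing down it reaches from about 0.35 to 0.9 m from the base axis. Payload 8.1 kg.
Tool frame: the origin (TCP) lies at the centre of the arm's flange, where the gripper is bolted on; the fingertips stand 178 mm ahead of it and the grasp point (between the pads) lies 159 mm ahead of it; z points along the fingers, y is the line along which they close (so a half turn about z gives the same grasp; the last joint's range is limited). The gripper opens to 92 mm and grips with 3 to 60 N. Pads are 19 mm wide; open, the fingers measure 130 mm over their backs; the gripper's body (75 mm by 190 mm) begins 47 mm behind the grasp point.
Start: joints at [1.059, 0.434, 0.025, 1.573, -0.012, 1.134, -0.075], TCP at [0.248, -0.574, 0.405] pointing down, gripper open.
Joint ranges: [-2.62, 2.62], [-0.44, 2.09], [-1.27, 1.32], [0.08, 2.57], [-1.32, 4.46], [0.12, 2], [-2.74, 2.74]. Speed limits (rad/s): [2.22, 2.22, 3.01, 3.01, 3.14, 3.14, 3.14].

INTERFACE

Orientations are given as a rotation vector (axis times angle).
In Python, from cell import arm gives the robot as it stands. The module is installed in compiled form; this text tells all that it offers.
- The arm moves only by the shell command python3 -m inch 'ROWS' [FORCE]. ROWS is text: rows parted by semicolons, each of 5 numbers parted by spaces: the shift along the tool's x, y, z in m, then the turn about the tool's z in rad, then the finger opening in m, from 0 to 0.0918. In form: x y z roll fingers; .... A call has 1 to 5 rows; each row is the pose to reach, as a shift and turn from the pose commanded when the call began, along the tool's axes at that moment; what a row does not reach only later rows make up. A row lasts 1/10 s, in which the tool goes at most 50 mm and 8.59 degrees, less where a joint would pass 70% of its speed; a pose out of reach is approached as far as the arm can. A call with a gripper value outside its range is refused whole. The fingers move at their own pace and stop on an object; FORCE is the grip in N (left out, the last holds). Time passes only in rows, so rows that repeat a pose let the fingers close. It gives the time, the measured TCP pose, the force, the opening and the grip force at its end, in the units of the state.
- arm.observe(): the state, without advancing time (a new reading comes with each control period).
- arm.get_image(name): name is "scene" or "side" or "wrist"; returns the picture (384x512x3 uint8, red, green, blue); there is no depth.
- arm.get_calibration(name): a dict with "intrinsics" (3x3 intrinsics, pixels), "pose" (4x4, takes a point from camera to world coordinates). Camera axes: x right, y up, looking along -z (the intrinsics and any distortion apply to the point x, -y, -z); pixel columns grow to the right and rows downward; lengths in m; the calibration is good to about 2 mm. The wrist camera is an equidistant fisheye: a pixel r from the principal point sees the ray r / f radians off the axis. A picture is of the moment at which its call begins: read the wrist's pose just before it. get_calibration takes no time and is no camera call; for the wrist camera it gives the pose at the moment of the call.
- arm.sign_off(): hands the job in; it is judged then, once.
Trained networks look in the newest picture that a camera, given by its name, has taken for a name from the list of things; names that differ only in an ending like _2 or _b are one class to them, and where a whole thing is asked for, a point or a joint stands for the part that bears it (a point fixed in the world has none). Each returns a list of dicts, best first, with "conf" (0 to 1); they miss things now and then, are a little off and sometimes report something else, mostly with a low value. They report only what shows in the picture. A call takes as long as a camera call.
- arm.look_for(camera, query): "point" ([row, column] in pixels, amid what is visible of it).
- arm.silhouettes(camera, query): "region" (384x512 bool, what is visible of it) and "point" ([row, column] in pixels, amid what is visible of it).
- arm.place_of(camera, query): "point" ([row, column] in pixels: a listed point, or the origin of a listed thing).
The state is a dict: "clock": time; "joints": joint angles; "dq": joint speeds; "joint_efforts": joint torques, N m; "position": TCP position; "ee_rot": TCP orientation; "force": force on the tool from outside, world axes, zero at the start; "ft_torque": the same for the moment, N m; "width": opening from 0.0 (shut) to 1.0 (fully open); "gripper_force": force on a finger pad.
Only numpy, scipy, OpenCV 4.12 (cv2) and the standard library are available. Lean on these libraries where they do the work, as an engineer would, in place of code of your own. Each camera call takes 0.05 s, during which the arm holds its last target. There are 200 camera calls.

TASK

Bring the jar carousel out of its stowed position: lift the arm's sprung plunger by its black knob, swing the arm clockwise past the middle hole to the last, working hole and let the plunger drop fully home. Then turn the carousel by the square wooden grip on its post until the large screw jar stands in the middle of the opening in the guard rail, and end the program while still gripping it, holding the carousel still, because I am about to unscrew the jar's lid. Leave the other things on the bench where they are.

Things in the scene. Friction and masses are not known exactly. Their poses are not given: they have to be found in the camera images.
- pivot (a point): centre of the swing arm's pivot, on the top face of the aluminium index plate (118 x 129 x 12 mm, bolted to the bench). The plate has three index holes 12 mm wide on an arc of 80 mm radius about the pivot, 30 degrees apart: stowed (towards the back of the bench), half-way, and working (the last one clockwise seen from above)
- work_hole (a point): mouth of the working hole in the index plate's top face, 80 mm from the pivot, 12 mm above the bench; the arm locks here when the plunger's pin drops in
- swing_arm (a joint): angle of the arm (grey flat bar 42 wide, 10 thick, underside 22 mm above the bench): 0 = stowed, 1.047 rad = over the working hole; grows clockwise seen from above; stops at -0.05 and 1.10. The pin has 1 mm of play in a hole (0.013 rad). The arm turns easily (about 1 N at the knob) and stays where it is left
- plunger (a joint): lift of the sprung plunger in m: 0 = fully home (pin 10 mm deep in a hole), about 0.010 = pin riding on the plate between holes, 0.018 = highest. The pin is 10 mm thick with a round nose. The spring pushes it down with 7.5 N when home and 12 N at the top, so it drops by itself when let go over a hole
- knob (a point): middle of the plunger's round black pull knob (32 mm diameter, 28 high, centre 111 mm above the bench when home) on a 25 mm barrel on the arm, 80 mm from the pivot, 150 mm from the carousel's axis. It moves with the plunger and spins freely on the pin, so the hand need not turn as the arm swings. Grip it more across the arm than along it: the jars are near
- carousel (a joint): angle of the carousel on its bearing at the arm's end, rad, counter-clockwise seen from above, no stops; 0 (or 2 pi) = the large screw jar in the middle of the rail's opening. It turns freely (0.03 N m of drag) and has no lock of its own. Starts between 0.9 and 5.4
- carousel_grip (a point): middle of the square wooden grip on top of the carousel's centre post, on its axis: 34 x 34 mm, 40 high, centre 183 mm above the bench (underside 163); its faces look along this frame's x and y, z is up. Turn the carousel by it; everything else on the carousel stays below 145 mm
- screw_jar_mid (a point): the large screw jar: round, 68 mm diameter, 92 high, broad screw lid, from 51 to 143 mm above the bench; this point is on its axis at mid height, 68 mm from the carousel's axis. It is fast in its cup on the plywood carousel (210 mm diameter), as are a much smaller jar (54 mm diameter, 68 high) across from it, a carton of screws and a tape measure
- opening (a point): where the jar belongs: middle of the 98 mm wide opening in the wire guard rail round the carousel (rail 224 mm diameter, top 90 mm above the bench), 68 mm from the carousel's axis, which is 230 mm from the pivot. The rail is carried by the arm; in the working position the opening looks to the front, towards the robot
- spray_can: bystander: aerosol can 65 dia x 237 high, back right corner of the bench; origin at the centre of its underside
- glue_bottle: bystander: glue bottle 41 x 62 x 190 high, left of the swing arm; origin at the centre of its underside
- cover_plate: bystander: oval zinc plate 58 x 92 x 8, lying where the carousel will swing over it (the carousel passes above it); origin at the centre of its underside
- carpenter_pencil: bystander: flat pencil 167 long, 9 high, lying where the carousel swings over it; origin at the centre of its underside

How it is judged:
On the way:
1. the arm is over the working hole with the plunger fully home, and the hand has let go of the knob (value of joint swing_arm between 1.02 and 1.075 rad and value of joint plunger below 0.003 m and contact force between the fingers and plunger below 0.3 N), for 0.2 s.
At the end, for the whole second after the job is handed in: Arm within 0.028 rad of 1.047 with the plunger under 3 mm from home; the large jar's axis within 7 mm of the middle of the rail's opening; carousel at rest (under 0.05 rad/s) and still held by the fingers (over 2 N) at the end and through the second after (value of joint swing_arm between 1.02 and 1.075 rad and value of joint plunger below 0.003 m and horizontal distance between screw_jar_mid and opening below 0.007 m and velocity of joint carousel between -0.05 and 0.05 rad/s and contact force between the fingers and carousel above 2 N); the arm keeps its last pose, push and grip.
It fails at once if the spray can, glue bottle, zinc plate or pencil is moved by more than 30 mm (distance of any of spray_can, glue_bottle, cover_plate, carpenter_pencil from where it was at the start of the episode above 0.03 m).
It also fails if it takes over 72 s, if anything falls off the work surface, if the arm or the gripper's body presses on something with over 40 N, if the wrist force passes 120 N, or if a joint passes its speed limit or range.

## Working session

There is one attempt and no reset: what is moved stays moved. The work goes in short steps, Python scripts to look and compute and a shell command to move; the robot and the scene stay as the last step left them, time stands still between calls to the robot, and variables do not carry over. Pictures are saved under pics/ and viewed, at most 10 in all, crops included, and the job is handed in when it is done.

```bash
mkdir -p pics
cat > h.py <<'E'
import numpy as np, cv2
from cell import arm
from scipy.spatial.transform import Rotation as R
def ray(cam,p):
    c=arm.get_calibration(cam);K=np.array(c["intrinsics"]);T=np.array(c["pose"])
    u=(p[1]-K[0,2])/K[0,0];v=(p[0]-K[1,2])/K[1,1]
    if cam=="wrist":
        r=np.hypot(u,v);s=np.sin(r)/r if r>1e-9 else 1;d=np.array([u*s,-v*s,-np.cos(r)])
    else: d=np.array([u,-v,-1.])
    d=T[:3,:3]@d;return T[:3,3],d/np.linalg.norm(d)
def atz(cam,p,z):
    o,d=ray(cam,p);return o+d*(z-o[2])/d[2]
def save(cam,n):
    cv2.imwrite(f"pics/{n}.png",cv2.cvtColor(arm.get_image(cam),cv2.COLOR_RGB2BGR))
def tri(rs):
    A=0;b=0
    for o,d in rs:
        P=np.eye(3)-np.outer(d,d);A=A+P;b=b+P@o
    return np.linalg.solve(A,b)
E
python3 - <<'E'
from h import *
np.set_printoptions(precision=4,suppress=True)
s=arm.observe();print(s)
print(R.from_rotvec(s["ee_rot"]).as_matrix())
Z=dict(pivot=.012,work_hole=.012,knob=.111,carousel_grip=.183,screw_jar_mid=.097,opening=.097)
for c in("scene","side","wrist"):
    save(c,c+"0")
    for q in Z:
        for r in arm.place_of(c,q)[:2]: print(c,q,np.round(r["point"]),round(r["conf"],2),atz(c,r["point"],Z[q]))
E
```

```text
{'clock': 0.0, 'joints': array([ 1.0594,  0.4352,  0.025 ,  1.5741, -0.0116,  1.134 , -0.0751]), 'dq': array([ 0.0008,  0.0007,  0.0013,  0.0009, -0.0013,  0.0008,  0.0002]), 'joint_efforts': array([ -0.0015, -66.787 ,   0.984 , -31.4465,  -0.0606,   0.0429,
         0.0001]), 'position': array([ 0.2483, -0.5733,  0.4039]), 'ee_rot': array([-3.0747, -0.6373,  0.0007]), 'force': array([0.3782, 0.1138, 0.9191]), 'ft_torque': array([ 0.036 , -0.02  , -0.0169]), 'gripper_force': 0.0, 'width': 1.003872664245702}
[[ 0.9176  0.3975 -0.0008]
 [ 0.3975 -0.9176  0.0014]
 [-0.0001 -0.0016 -1.    ]]
scene pivot [189. 172.] 0.93 [0.4289 0.2031 0.012 ]
scene work_hole [196. 190.] 0.87 [0.4412 0.1319 0.012 ]
scene knob [160. 186.] 0.5 [0.4849 0.1796 0.111 ]
scene carousel_grip [122. 219.] 0.76 [0.6349 0.1623 0.183 ]
scene screw_jar_mid [130. 231.] 0.98 [0.7152 0.1817 0.097 ]
scene opening [161. 234.] 0.83 [0.5907 0.0651 0.097 ]
side pivot [214. 352.] 0.92 [0.413  0.2046 0.012 ]
side work_hole [219. 326.] 0.74 [0.4496 0.1247 0.012 ]
side knob [208. 352.] 0.57 [0.4865 0.1875 0.111 ]
side carousel_grip [232. 344.] 0.85 [0.6478 0.1614 0.183 ]
side screw_jar_mid [273. 335.] 0.57 [0.7049 0.1549 0.097 ]
```

```bash
python3 -c "
import cv2,numpy as np
a=cv2.imread('pics/scene0.png')[70:270,120:320];b=cv2.imread('pics/side0.png')[130:330,240:440]
cv2.imwrite('pics/c0.png',cv2.resize(np.hstack([a,b]),(800,400),interpolation=cv2.INTER_CUBIC))"
```

```text
(no output)
```

View pics/c0.png

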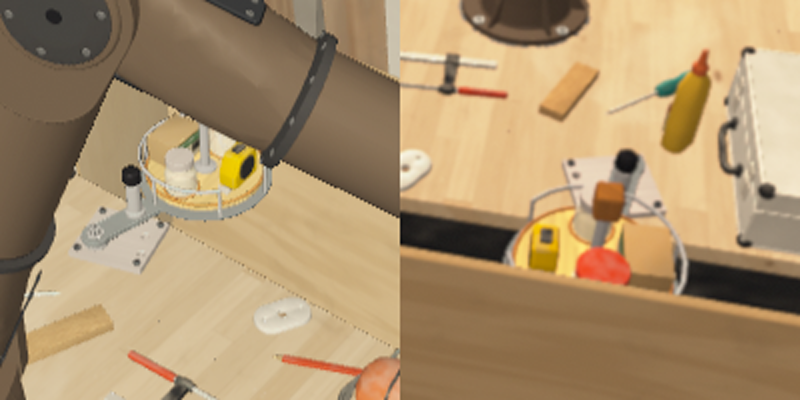

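```bash
python3 -m inch '0.02 -0.03 -0.04 0.1 0.06; 0.06 -0.07 -0.05 0.2 0.06; 0.09 -0.11 -0.05 0.3 0.06; 0.12 -0.145 -0.05 0.4 0.06; 0.15 -0.18 -0.05 0.5 0.06' 25; python3 -c "
from h import *
s=arm.observe();print(s['position'],s['joints'],s['force']);print(R.from_rotvec(s['ee_rot']).as_matrix())"
```

```text
clock: 1.55
position: [0.314, -0.349, 0.4551]
ee_rot: [3.137, -0.15, 0.001]
force: [1.1, -1.0, 0.7]
width: 0.66
gripper_force: 0.0
[ 0.3139726  -0.34904353  0.4550654 ] [ 7.19649851e-01  1.38045322e-01  5.35029550e-03  1.85926050e+00
 -7.92262250e-04  1.14333498e+00 -9.41075761e-01] [ 1.14509733 -0.99677536  0.73088094]
[[ 9.95437689e-01 -9.54112771e-02  7.03925345e-04]
 [-9.54108297e-02 -9.95437772e-01 -6.43968420e-04]
 [ 7.62155727e-04  5.73868335e-04 -9.99999545e-01]]
```

```bash
python3 -m inch '0.01 -0.045 0 -0.14 0.06; 0.02 -0.09 0 -0.28 0.06; 0.03 -0.135 0 -0.42 0.06; 0.04 -0.18 0 -0.56 0.06; 0.05 -0.225 0 -0.7 0.06';  python3 -m inch '0 0 0 -0.14 0.06; 0 0 0 -0.28 0.06; 0 0 0 -0.42 0.06; 0 0 0 -0.56 0.06; 0 0 0 -0.7 0.06';python3 -m inch '0 0 0 -0.14 0.06; 0 0 0 -0.28 0.06; 0 0 0 -0.42 0.06; 0 0 0 -0.56 0.06; 0 0 0 -0.7 0.06'
cat >> h.py <<'E'
np.set_printoptions(precision=4,suppress=True)
def to(x,y,z=None,yaw=None):
    "tool shift to bring TCP to x,y,z and roll to bring closing line to yaw(deg)"
    s=arm.observe();M=R.from_rotvec(s['ee_rot']).as_matrix();p=s['position']
    d=M.T@(np.array([x,y,p[2] if z is None else z])-p)
    a=np.degrees(np.arctan2(M[1,1],M[0,1]));
    print('pos',p,'yaw',a,'q',s['joints'],'F',s['force'],'w',s['width']*.0918,s['gripper_force'],'t',s['clock']);print('shift',d,'roll',None if yaw is None else np.radians((a-yaw+90)%180-90))
E
python3 - <<'E'
from h import *
to(.486,.183,yaw=49)
Z=dict(pivot=.012,work_hole=.012,knob=.111,carousel_grip=.183,screw_jar_mid=.097,opening=.097)
rs={q:[] for q in Z}
for c in("scene","side","wrist"):
    save(c,c+"1")
    for q in Z:
        for r in arm.place_of(c,q)[:1]:
            if r["conf"]>.4:rs[q].append(ray(c,r["point"]))
            print(c,q,np.round(r["point"]),round(r["conf"],2),atz(c,r["point"],Z[q]))
for q in Z:
    if len(rs[q])>1: print(q,tri(rs[q]))
E
```

```text
clock: 2.05
position: [0.3842, -0.1296, 0.4551]
ee_rot: [2.994, 0.95, 0.001]
force: [1.8, -0.2, -1.2]
width: 0.655
gripper_force: 0.0
clock: 2.55
position: [0.3841, -0.1314, 0.4549]
ee_rot: [2.487, 1.919, 0.0]
force: [0.1, 0.5, -0.2]
width: 0.656
gripper_force: 0.0
clock: 3.05
position: [0.3841, -0.1315, 0.4549]
ee_rot: [1.678, 2.655, -0.0]
force: [0.1, 0.4, 1.0]
width: 0.654
gripper_force: 0.0
pos [ 0.3841 -0.1315  0.4549] yaw 25.41620603974421 q [ 0.5049  0.0489 -0.3169  1.9627  0.017   1.1321  0.6247] F [0.1462 0.419  0.9595] w 0.06002459240807288 0.0 t 3.05
shift [ 0.2403  0.2271 -0.    ] roll -0.41161485471841625
scene pivot [189. 168.] 0.67 [0.4229 0.2133 0.012 ]
scene work_hole [195. 190.] 0.97 [0.4466 0.1373 0.012 ]
scene knob [156. 186.] 0.51 [0.5014 0.1929 0.111 ]
scene carousel_grip [121. 221.] 0.76 [0.6435 0.1622 0.183 ]
scene screw_jar_mid [133. 233.] 0.96 [0.7056 0.1648 0.097 ]
scene opening [123. 220.] 0.61 [0.7233 0.2371 0.097 ]
side pivot [213. 351.] 0.75 [0.4087 0.2005 0.012 ]
side work_hole [216. 327.] 0.79 [0.4379 0.1278 0.012 ]
side screw_jar_mid [275. 335.] 0.97 [0.7126 0.1563 0.097 ]
side opening [254. 315.] 0.68 [0.6576 0.1032 0.097 ]
wrist work_hole [ 21. 370.] 0.78 [0.4415 0.1349 0.012 ]
wrist carousel_grip [103. 469.] 0.66 [0.5368 0.0401 0.183 ]
wrist opening [105. 470.] 0.73 [0.6006 0.0771 0.097 ]
pivot [0.4161 0.2016 0.0217]
work_hole [0.4414 0.1302 0.0184]
carousel_grip [ 0.363  -0.0775  0.4395]
screw_jar_mid [0.7079 0.161  0.0948]
opening [0.6391 0.1179 0.1183]
```

```bash
python3 -m inch '0.035 0.032 0 -0.1 0.06; 0.07 0.064 0 -0.2 0.06; 0.105 0.096 0 -0.3 0.06; 0.14 0.13 0 -0.41 0.06; 0.17 0.17 0 -0.41 0.06' >/dev/null;python3 -m inch '0 0 0 0 0.06'
python3 - <<'E'
from h import *
to(.486,.183,yaw=49)
Z=dict(pivot=.012,work_hole=.012,knob=.111,carousel_grip=.183,screw_jar_mid=.097,opening=.097)
save("wrist","wrist2")
for q in Z:
        for r in arm.place_of("wrist",q)[:2]:
            print(q,np.round(r["point"]),round(r["conf"],2),atz("wrist",r["point"],Z[q]))
E
```

```text
clock: 4.7
position: [0.4673, 0.1005, 0.4549]
ee_rot: [-1.099, -2.943, -0.007]
force: [-0.6, 0.1, -0.1]
width: 0.652
gripper_force: 0.0
pos [0.4673 0.1005 0.4549] yaw 49.02898708442365 q [ 0.1585  0.2041 -0.5658  1.8066  0.1151  1.1616  0.4123] F [-0.5548  0.0725 -0.0734] w 0.059869014469802535 0.0 t 4.7
shift [0.0399 0.0745 0.0004] roll 0.0005059200637462117
pivot [ 86. 292.] 0.88 [0.415  0.2018 0.012 ]
work_hole [129. 259.] 0.95 [0.4318 0.1239 0.012 ]
knob [138. 334.] 0.62 [0.4903 0.1835 0.111 ]
opening [252. 330.] 0.93 [0.605  0.0934 0.097 ]
```

View pics/wrist2.png

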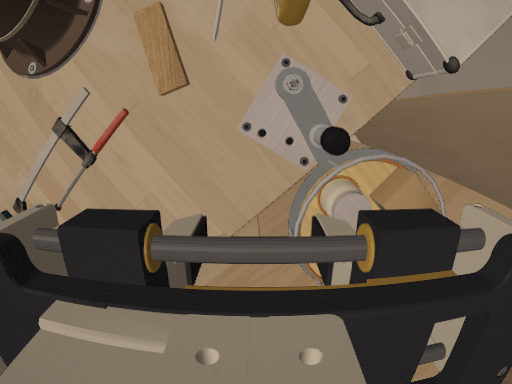

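```bash
python3 -m inch '0.02 0.037 0 0 0.06; 0.041 0.076 0 0 0.06; 0.041 0.076 0.03 0 0.06; 0.041 0.076 0.07 0 0.06;0.041 0.076 0.095 0 0.06' >/dev/null;python3 -m inch '0 0 0 0 0.06'
python3 - <<'E'
from h import *
to(.490,.181,.270)
Z=dict(pivot=.012,work_hole=.012,knob=.111)
im=arm.get_image("wrist");cv2.imwrite("pics/wrist3.png",im[:,:,::-1])
for q in Z:
        for r in arm.place_of("wrist",q)[:2]:
            print(q,np.round(r["point"]),round(r["conf"],2),atz("wrist",r["point"],Z[q]))
for c in("scene","side"):
  im=arm.get_image(c)
  for r in arm.silhouettes(c,"knob")[:1]:
    ys,xs=np.nonzero(r["region"]);print(c,r["conf"],len(ys),ys.min(),ys.max(),xs.min(),xs.max())
E
```

```text
clock: 5.65
position: [0.4846, 0.177, 0.3568]
ee_rot: [-1.111, -2.934, 0.007]
force: [-0.4, -0.5, -0.2]
width: 0.652
gripper_force: 0.0
pos [0.4846 0.177  0.3568] yaw 48.514598085634354 q [-0.013   0.3719 -0.5719  1.8605  0.2379  0.9834  0.1589] F [-0.3818 -0.5313 -0.1725] w 0.05986179760068112 0.0 t 5.65
shift [-0.0016  0.0071  0.0868] roll None
pivot [109. 241.] 0.87 [0.4194 0.2115 0.012 ]
work_hole [170. 205.] 0.8 [0.4429 0.1358 0.012 ]
scene 0.65 111 152 163 180 190
side 0.69 118 205 216 347 359
```

View pics/wrist3.png

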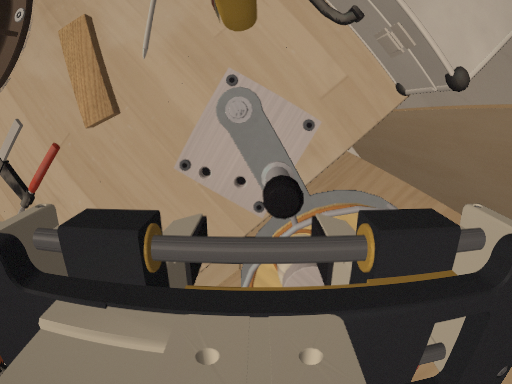

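```bash
python3 -m inch '0 0 0 0 0.06;0 0 0 0 0.06';python3 - <<'E'
from h import *
im=arm.get_image("wrist").astype(int)
m=(im.sum(2)<110).astype(np.uint8);m[205:]=0;m[:150]=0
m[:,:230]=0;m[:,330:]=0
m2=(im.sum(2)<110);n,l,st,ce=cv2.connectedComponentsWithStats(m2[:,:].astype(np.uint8))
for i in range(1,n):
    if st[i,4]>300: print(st[i],ce[i])
k=[i for i in range(1,n) if 265<ce[i][0]<300 and 180<ce[i][1]<215 and st[i,4]>300]
for i in k:
    ys,xs=np.nonzero(l==i);print(atz("wrist",[ys.mean(),xs.mean()],.115),atz("wrist",[ys.mean(),xs.mean()],.111))
ks=[ray("wrist",[ce[i][1],ce[i][0]]) for i in k]
for c,p in(("scene",(157.5,185)),("side",(210.5,353))):
    print(c,atz(c,p,.111));ks.append(ray(c,p))
print(tri(ks))
to(.490,.181,.270)
E
```

```text
clock: 6.25
position: [0.4856, 0.1787, 0.36]
ee_rot: [1.111, 2.938, 0.0]
force: [-0.4, 0.4, 0.4]
width: 0.656
gripper_force: 0.0
[  0   0  16  42 305] [ 4.0131 17.6656]
[  0   0  31  86 483] [18.1449 40.1781]
[ 259  174   40   43 1309] [278.1681 195.2964]
[    0   209   512   175 22056] [274.2785 299.4893]
[ 350  209  110   75 2389] [400.2428 228.946 ]
[0.4935 0.1924 0.115 ] [0.4945 0.1919 0.111 ]
scene [0.494  0.1926 0.111 ]
side [0.4964 0.1908 0.111 ]
[0.4947 0.1919 0.1102]
pos [0.4855 0.1786 0.3599] yaw 48.57998804030814 q [-0.0135  0.3691 -0.5736  1.8561  0.2375  0.9844  0.159 ] F [ 0.2064 -0.4228 -0.1216] w 0.06007841008147394 0.0 t 6.3
shift [-0.0018  0.0047  0.0899] roll None
```

```bash
python3 -m inch '0.002 0.016 0 0 0.06; 0.002 0.016 0.025 0 0.06; 0.002 0.016 0.05 0 0.06; 0.002 0.016 0.07 0 0.06;0.002 0.016 0.09 0 0.06';python3 -m inch '0 0 0 0 0.06;0 0 0 0 0.06;0 0 0 0 0.06'
python3 - <<'E'
from h import *
to(.4945,.192,.270)
save("wrist","wrist4")
E
```

```text
clock: 6.8
position: [0.4946, 0.1919, 0.2688]
ee_rot: [-1.111, -2.938, 0.0]
force: [0.6, 0.3, -0.5]
width: 0.654
gripper_force: 0.0
clock: 7.1
position: [0.495, 0.1923, 0.2708]
ee_rot: [1.111, 2.938, 0.002]
force: [-0.7, -0.3, -0.3]
width: 0.655
gripper_force: 0.0
pos [0.495  0.1923 0.2708] yaw 48.58321915218192 q [-0.0838  0.4974 -0.5244  1.9213  0.3369  0.8083  0.0568] F [-0.7297 -0.2852 -0.2803] w 0.0601453205459145 0.0 t 7.1
shift [ 0.0002 -0.0005  0.0008] roll None
```

View pics/wrist4.png

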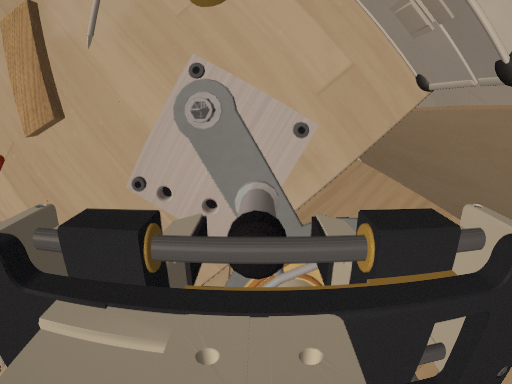

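```bash
python3 - <<'E'
from h import *
h=atz("wrist",(193,165),.012);m=atz("wrist",(205,210),.012);b=atz("wrist",(109,202),.036)
print(h,m,b,np.linalg.norm(h-m),np.linalg.norm((h-b)[:2]),np.linalg.norm((m-b)[:2]))
for q in("pivot","work_hole"):
    for r in arm.place_of("wrist",q)[:1]: print(q,r,atz("wrist",r["point"],.012))
E
python3 -m inch '0 0 0 0 0.03;0 0 0 0 0.025;0 0 0 0 0.02;0 0 0 0 0.02;0 0 0 0 0.02' 40
python3 -m inch '0 0 0 0 0.02;0 0 0 0 0.02'
```

```text
[0.4413 0.1327 0.012 ] [0.4752 0.1553 0.012 ] [0.4154 0.2084 0.036 ] 0.04073830404659481 0.08002975708387162 0.07997261511275036
pivot {'point': [109.2, 208.0], 'conf': 0.84} [0.4155 0.2088 0.012 ]
work_hole {'point': [192.3, 164.3], 'conf': 0.79} [0.4403 0.1326 0.012 ]
clock: 7.75
position: [0.4946, 0.1919, 0.2698]
ee_rot: [-1.111, -2.939, 0.001]
force: [-0.9, -0.7, 1.5]
width: 0.337
gripper_force: 40.0
clock: 7.95
position: [0.4946, 0.192, 0.2697]
ee_rot: [-1.111, -2.939, 0.0]
force: [-1.4, 0.2, 1.7]
width: 0.335
gripper_force: 40.0
```

```bash
python3 -m inch '0 0 -0.004 0 0.02;0 0 -0.008 0 0.02;0 0 -0.012 0 0.02;0 0 -0.014 0 0.02;0 0 -0.014 0 0.02'; python3 -m inch '0 0 0 0 0.02'
python3 - <<'E'
from h import *
s=arm.observe();M=R.from_rotvec(s['ee_rot']).as_matrix();print(s['position'],s['force'])
k=s['position'];pv=np.array([.4155,.2086,0]);r=(k-pv)[:2];a0=np.arctan2(r[1],r[0]);print(np.hypot(*r),np.degrees(a0))
for d in(6,12,18,24,30,36,42,48,54,60,61):
    a=a0-np.radians(d);q=pv+.0805*np.array([np.cos(a),np.sin(a),0]);q0=pv+.0805*np.array([np.cos(a0),np.sin(a0),0])
    print(d,(M.T@(q-q0))[:2],q[:2])
E
```

```text
clock: 8.45
position: [0.4944, 0.1916, 0.2835]
ee_rot: [-1.111, -2.938, 0.002]
force: [0.4, -1.0, -12.9]
width: 0.335
gripper_force: 40.0
clock: 8.55
position: [0.4944, 0.1917, 0.2834]
ee_rot: [-1.111, -2.938, 0.001]
force: [0.9, -1.0, -11.9]
width: 0.331
gripper_force: 40.0
[0.4944 0.1917 0.2834] [  0.9106  -1.0289 -11.8744]
0.08068657146501335 -12.126507283338428
6 [-0.0037 -0.0076] [0.492  0.1836]
12 [-0.0067 -0.0155] [0.489  0.1757]
18 [-0.0087 -0.0236] [0.4851 0.1682]
24 [-0.01  -0.032] [0.4805 0.1611]
30 [-0.0103 -0.0404] [0.4752 0.1546]
36 [-0.0097 -0.0488] [0.4692 0.1487]
42 [-0.0083 -0.0571] [0.4627 0.1434]
48 [-0.0061 -0.0652] [0.4556 0.1388]
54 [-0.0029 -0.073 ] [0.4481 0.135 ]
60 [ 0.001  -0.0805] [0.4402 0.132 ]
61 [ 0.0017 -0.0817] [0.4389 0.1316]
```

```bash
python3 -m inch '-0.0037 -0.0076 0 0 0.02;-0.0067 -0.0155 0 0 0.02;-0.0087 -0.0236 0 0 0.02;-0.01 -0.032 0 0 0.02;-0.0103 -0.0404 0 0 0.02'; python3 -m inch '0.0006 -0.0084 0 0 0.02;0.002 -0.0167 0 0 0.02;0.0042 -0.0248 0 0 0.02;0.0074 -0.0326 0 0 0.02;0.0112 -0.0399 0 0 0.02';python3 -m inch '0 0 0 0 0.02;0 0 0 0 0.02;0 0 0 0 0.02'
python3 - <<'E'
from h import *
to(.441,.1327)
save("wrist","wrist5")
for q in("pivot","work_hole","knob","opening","carousel_grip","screw_jar_mid"):
  for c in("wrist","scene","side"):
    if q=="pivot": arm.get_image(c)
    for r in arm.place_of(c,q)[:1]: print(c,q,r,atz(c,r["point"],dict(pivot=.012,work_hole=.012,knob=.125,opening=.097,carousel_grip=.183,screw_jar_mid=.097)[q]))
E
```

```text
clock: 9.05
position: [0.4748, 0.1537, 0.2833]
ee_rot: [-1.111, -2.937, 0.003]
force: [-0.8, -2.1, -12.6]
width: 0.33
gripper_force: 40.0
clock: 9.55
position: [0.4409, 0.1322, 0.2841]
ee_rot: [1.111, 2.937, 0.002]
force: [4.6, -0.9, -12.4]
width: 0.338
gripper_force: 40.0
clock: 9.85
position: [0.4406, 0.1322, 0.2836]
ee_rot: [-1.111, -2.938, 0.001]
force: [0.9, -2.1, -12.7]
width: 0.333
gripper_force: 40.0
pos [0.4406 0.1322 0.2836] yaw 48.580490662316315 q [ 0.0353  0.3846 -0.5573  2.0711  0.292   0.7619  0.145 ] F [  0.8577  -2.0558 -12.6927] w 0.030614648706705876 39.997618632623926 t 9.85
shift [ 0.0001  0.0007 -0.    ] roll None
wrist pivot {'point': [113.0, 307.7], 'conf': 0.65} [0.4175 0.2083 0.012 ]
scene pivot {'point': [224.5, 261.2], 'conf': 0.38} [ 0.4831 -0.1262  0.012 ]
side pivot {'point': [211.0, 351.1], 'conf': 0.94} [0.3996 0.1999 0.012 ]
scene work_hole {'point': [195.9, 189.0], 'conf': 0.85} [0.4404 0.1369 0.012 ]
side work_hole {'point': [218.0, 329.6], 'conf': 0.86} [0.4437 0.1364 0.012 ]
wrist knob {'point': [247.7, 257.8], 'conf': 0.74} [0.4415 0.1315 0.125 ]
side knob {'point': [189.4, 333.2], 'conf': 0.57} [0.4373 0.1307 0.125 ]
scene opening {'point': [211.1, 224.5], 'conf': 0.88} [ 0.3961 -0.0554  0.097 ]
side opening {'point': [195.4, 280.2], 'conf': 0.66} [ 0.4653 -0.0176  0.097 ]
scene carousel_grip {'point': [167.6, 231.2], 'conf': 0.77} [ 0.4833 -0.0122  0.183 ]
side carousel_grip {'point': [178.7, 282.3], 'conf': 0.83} [ 0.4879 -0.0127  0.183 ]
wrist screw_jar_mid {'point': [111.6, 305.9], 'conf': 0.63} [0.4075 0.1972 0.097 ]
scene screw_jar_mid {'point': [190.6, 255.0], 'conf': 0.79} [ 0.5206 -0.0727  0.097 ]
side screw_jar_mid {'point': [206.2, 256.0], 'conf': 0.83} [ 0.5237 -0.078   0.097 ]
```

View pics/wrist5.png

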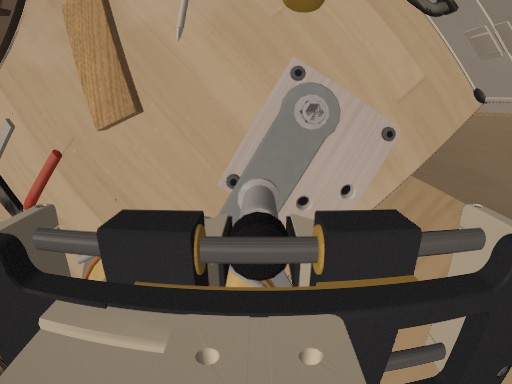

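```bash
python3 -m inch '0 0 0.003 0 0.02;0 0 0.006 0 0.02;0 0 0.009 0 0.02;0 0 0.012 0 0.02;0 0 0.013 0 0.02'; python3 -m inch '0 0 0 0 0.02;0 0 0 0 0.02'
```

```text
clock: 11.45
position: [0.4409, 0.1324, 0.2705]
ee_rot: [1.111, 2.939, -0.0]
force: [1.8, -4.4, -8.0]
width: 0.334
gripper_force: 40.0
clock: 11.65
position: [0.4409, 0.1324, 0.2708]
ee_rot: [1.111, 2.939, -0.0]
force: [0.7, -3.8, -8.5]
width: 0.339
gripper_force: 40.0
```

```bash
python3 -m inch '0 0 0 0 0.04;0 0 0 0 0.06;0 0 0 0 0.06;0 0 0 0 0.06;0 0 0 0 0.06'; python3 -m inch '0 0 -0.02 0 0.06;0 0 -0.05 0 0.06;0 0 -0.09 0 0.06;0 0 -0.13 0 0.06;0 0 -0.15 0 0.06';python3 -m inch '0 0 0 0 0.06;0 0 0 0 0.06;0 0 0 0 0.06'
python3 - <<'E'
from h import *
to(.489,-.0125)
Z=dict(pivot=.012,work_hole=.012,knob=.111,opening=.097,carousel_grip=.183,screw_jar_mid=.097)
rs={q:[] for q in Z}
for c in("wrist","scene","side"):
  save(c,c+"6")
  for q in Z:
    for r in arm.place_of(c,q)[:1]:
      print(c,q,np.round(r["point"],1),round(r["conf"],2),atz(c,r["point"],Z[q]))
a=cv2.imread('pics/scene6.png')[110:310,150:350];b=cv2.imread('pics/side6.png')[110:310,200:400]
cv2.imwrite('pics/c6.png',cv2.resize(np.hstack([a,b]),(800,400),interpolation=cv2.INTER_CUBIC))
E
```

```text
clock: 12.15
position: [0.4409, 0.1326, 0.271]
ee_rot: [1.11, 2.938, 0.001]
force: [0.5, 0.2, 0.1]
width: 0.65
gripper_force: 0.0
clock: 12.65
position: [0.4411, 0.133, 0.4241]
ee_rot: [1.109, 2.936, 0.004]
force: [1.0, -0.2, -0.5]
width: 0.652
gripper_force: 0.0
clock: 12.95
position: [0.4405, 0.1321, 0.4196]
ee_rot: [-1.11, -2.937, 0.002]
force: [0.2, 0.4, 0.2]
width: 0.653
gripper_force: 0.0
pos [0.4405 0.1321 0.4196] yaw 48.58528819898724 q [ 0.1219  0.213  -0.6185  1.8953  0.1392  1.0779  0.2957] F [0.1502 0.3788 0.2425] w 0.059983356739494155 0.0 t 12.95
shift [-0.1321 -0.0763  0.    ] roll None
wrist pivot [113.7 292.9] 0.81 [0.4183 0.21   0.012 ]
wrist work_hole [161.8 260.8] 0.87 [0.4388 0.1368 0.012 ]
wrist knob [182.4 259.1] 0.9 [0.4414 0.1318 0.111 ]
scene pivot [188.2 172.1] 0.8 [0.4332 0.2063 0.012 ]
scene work_hole [195.5 190.9] 0.89 [0.4456 0.1332 0.012 ]
scene knob [172.5 185.5] 0.68 [0.4409 0.1407 0.111 ]
scene opening [210.2 225.6] 0.75 [ 0.4009 -0.0556  0.097 ]
scene carousel_grip [167.7 235. ] 0.87 [ 0.4898 -0.0214  0.183 ]
scene screw_jar_mid [186.6 253. ] 0.93 [ 0.5312 -0.0569  0.097 ]
side pivot [216.7 350.2] 0.76 [0.4248 0.1979 0.012 ]
side work_hole [217.8 325.6] 0.9 [0.4454 0.1244 0.012 ]
side knob [192.1 333.2] 0.62 [0.4334 0.1325 0.111 ]
side carousel_grip [180.7 281.7] 0.72 [ 0.4964 -0.0131  0.183 ]
side screw_jar_mid [204.5 258.7] 0.56 [ 0.5154 -0.0718  0.097 ]
```

View pics/c6.png

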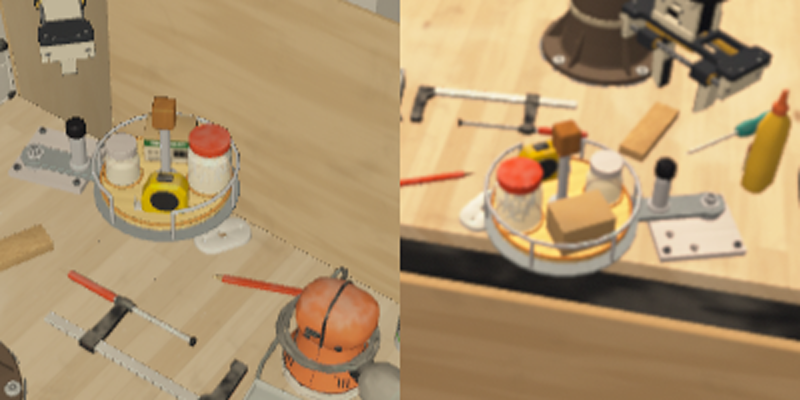

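```bash
python3 -m inch '-0.046 -0.015 -0.02 0 0.06;-0.092 -0.03 -0.04 0 0.06;-0.138 -0.045 -0.04 0 0.06;-0.184 -0.06 -0.04 0 0.06;-0.23 -0.076 -0.04 0 0.06' >/dev/null;python3 -m inch '0 0 0 0 0.06;0 0 0 0 0.06;0 0 0 0 0.06;0 0 0 0 0.06;0 0 0 0 0.06'
python3 - <<'E'
from h import *
to(.489,-.0125)
Z=dict(pivot=.012,knob=.111,opening=.097,carousel_grip=.183,screw_jar_mid=.097)
c="wrist"
save(c,"wrist7")
for q in Z:
    for r in arm.place_of(c,q)[:1]:
      print(c,q,np.round(r["point"],1),round(r["conf"],2),atz(c,r["point"],Z[q]))
a=cv2.imread('pics/wrist7.png')[0:225,100:400]
cv2.imwrite('pics/c7.png',cv2.resize(a,(800,600),interpolation=cv2.INTER_CUBIC))
E
```

```text
clock: 15.0
position: [0.5627, -0.0756, 0.4611]
ee_rot: [1.108, 2.939, 0.0]
force: [0.3, 0.8, 0.6]
width: 0.652
gripper_force: 0.0
pos [ 0.5627 -0.0756  0.4611] yaw 48.69111518838849 q [ 0.3922  0.3453 -0.4781  1.6014  0.1658  1.2351  0.7333] F [0.2508 0.7949 0.6495] w 0.05985880006752155 0.0 t 15.0
shift [ 0.097  -0.0013 -0.    ] roll None
wrist carousel_grip [ 76.7 259.1] 0.61 [ 0.4889 -0.0108  0.183 ]
```

View pics/c7.png

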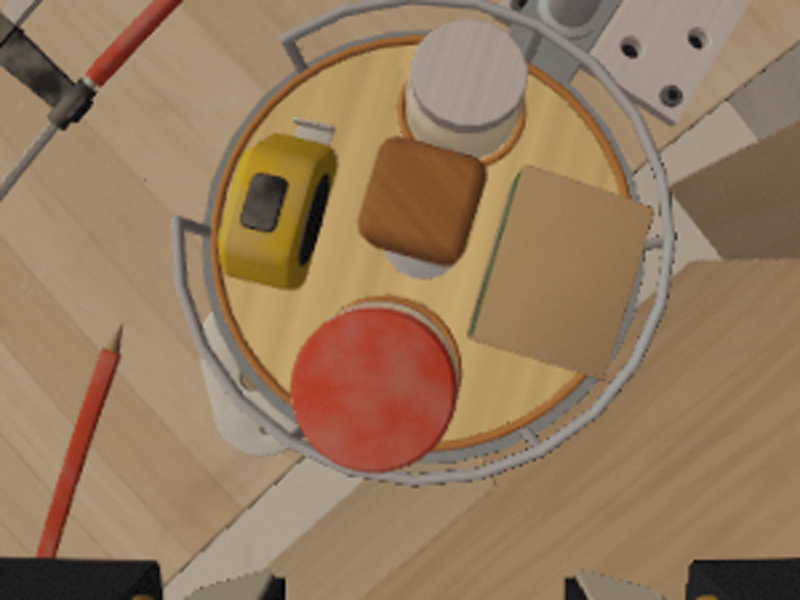

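Run:
```python
from h import *
f=lambda x,y,z:atz("wrist",(y/2.6667,100+x/2.6667),z)
A=f(289,42,.09);B=f(178,222,.09);print("rail ends",A,B,np.linalg.norm(A-B))
J=f(374,388,.143);S=f(468,76,.119);print("jar",J,"small",S)
c=np.array([.4885,-.0115])
ang=lambda p:np.degrees(np.arctan2(p[1],p[0]))
print("mid opening ang",ang((A+B)[:2]/2-c),[ (np.linalg.norm(p[:2]-c)) for p in(A,B)],"jar",ang(J[:2]-c),np.linalg.norm(J[:2]-c),"jar-small",ang((J-S)[:2]))
# rail circle fit
P=np.array([f(*p,.09)[:2] for p in((289,42),(178,222),(430,2),(600,75),(670,240),(600,412),(430,480),(270,425))])
o=np.linalg.lstsq(np.c_[2*P,np.ones(len(P))],(P**2).sum(1),rcond=None)[0];print("rail centre",o[:2],np.sqrt(o[2]+o[0]**2+o[1]**2))
C=[f(x,y,.203) for x,y in((383,138),(488,163),(463,262),(360,235))]
print("grip",np.mean(C,0),[ang((C[(i+1)%4]-C[i])[:2]) for i in range(4)],[np.linalg.norm(C[(i+1)%4]-C[i]) for i in range(4)])
```

```text
rail ends [0.3812 0.0034 0.09  ] [ 0.4096 -0.0887  0.09  ] 0.09639978814553607
jar [ 0.5246 -0.0674  0.143 ] small [0.4532 0.0442 0.119 ]
mid opening ang -161.49284645257575 [np.float64(0.10834850125336212), np.float64(0.11040245187715043)] jar -57.14753730024952 0.06659404669450997 jar-small -57.38650360609338
rail centre [ 0.4904 -0.0118] 0.11045706638014426
grip [ 0.4894 -0.0116  0.203 ] [np.float64(34.843597743969916), np.float64(-55.06239423316665), np.float64(-146.4550925958902), np.float64(125.8065962876705)] [np.float64(0.0321168403275139), np.float64(0.031280098932915355), np.float64(0.03166256989082743), np.float64(0.030566758426438977)]
```

```bash
python3 -m inch '0.025 0 0 0.1 0.06;0.05 0 0 0.2 0.06;0.075 -0.001 0 0.265 0.06;0.097 -0.001 0 0.265 0.06;0.097 -0.001 0 0.265 0.06' >/dev/null; python3 -m inch '0 0 0 0 0.06;0 0 0 0 0.06;0 0 0 0 0.06;0 0 0 0 0.06';python3 - <<'E'
from h import *
to(.4893,-.0115,.342,33.5)
E
```

```text
clock: 16.2
position: [0.49, -0.0139, 0.4605]
ee_rot: [-1.49, -2.765, 0.0]
force: [-0.8, -0.1, 0.1]
width: 0.653
gripper_force: 0.0
pos [ 0.49   -0.0139  0.4605] yaw 33.35607608746617 q [ 0.3189  0.2102 -0.4762  1.7761  0.1034  1.1803  0.3944] F [-0.7641 -0.0726  0.0742] w 0.05998003255768492 0.0 t 16.2
shift [0.0023 0.0007 0.1185] roll -0.0025119461460677743
```

```bash
python3 -m inch '0.0023 0.0007 0.03 0 0.06;0.0023 0.0007 0.06 0 0.06;0.0023 0.0007 0.09 0 0.06;0.0023 0.0007 0.11 0 0.06;0.0023 0.0007 0.1185 0 0.06'; python3 -m inch '0 0 0 0 0.06;0 0 0 0 0.06;0 0 0 0 0.06';python3 - <<'E'
from h import *
to(.4893,-.0115,.342,33.5)
save("wrist","wrist8")
c="wrist"
for r in arm.place_of(c,"carousel_grip")[:1]: print(r,atz(c,r["point"],.183))
E
```

```text
clock: 16.7
position: [0.4885, -0.0114, 0.3403]
ee_rot: [-1.488, -2.763, 0.002]
force: [0.1, -0.3, 0.3]
width: 0.655
gripper_force: 0.0
clock: 17.0
position: [0.4895, -0.011, 0.3433]
ee_rot: [1.489, 2.764, 0.001]
force: [0.0, 0.3, 0.1]
width: 0.656
gripper_force: 0.0
pos [ 0.4895 -0.011   0.3433] yaw 33.389860424054326 q [ 0.2835  0.3253 -0.4632  1.9461  0.1825  0.9086  0.3115] F [0.0357 0.2845 0.0862] w 0.06022974608722976 0.0 t 17.0
shift [-0.0003 -0.0004  0.0013] roll -0.0019222982370024754
{'point': [241.1, 257.4], 'conf': 0.65} [ 0.4879 -0.0096  0.183 ]
```

View pics/wrist8.png

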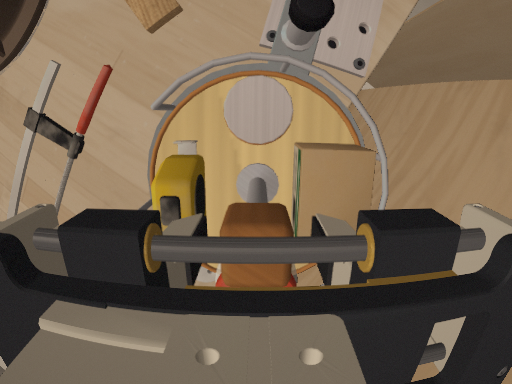

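The wooden grip (257,245) is centred and square between the pads (cols ~190 and ~330). Closing.

```bash
python3 -m inch '0 0 0 0 0.03;0 0 0 0 0.02;0 0 0 0 0.02;0 0 0 0 0.02;0 0 0 0 0.02' 25; python3 -m inch '0 0 0 0.05 0.02;0 0 0 0.15 0.02;0 0 0 0.25 0.02;0 0 0 0.35 0.02;0 0 0 0.45 0.02';python3 -m inch '0 0 0 0.1 0.02;0 0 0 0.2 0.02;0 0 0 0.3 0.02;0 0 0 0.4 0.02;0 0 0 0.5 0.02';python3 -m inch '0 0 0 0.1 0.02;0 0 0 0.2 0.02;0 0 0 0.3 0.02;0 0 0 0.4 0.02;0 0 0 0.5 0.02'; python3 -m inch '0 0 0 0.1 0.02;0 0 0 0.2 0.02;0 0 0 0.3 0.02;0 0 0 0.34 0.02;0 0 0 0.37 0.02'; python3 -m inch '0 0 0 0 0.02;0 0 0 0 0.02;0 0 0 0 0.02;0 0 0 0 0.02'
python3 - <<'E'
from h import *
to(.4893,-.0115,.342,33.5-104.4)
Z=dict(opening=.097,screw_jar_mid=.097,knob=.111)
for c in("wrist","scene","side"):
  save(c,c+"9")
  for q in Z:
    for r in arm.place_of(c,q)[:1]:
      p=atz(c,r["point"],Z[q]);print(c,q,np.round(r["point"],1),round(r["conf"],2),p,np.degrees(np.arctan2(p[1]+.0115,p[0]-.4893)))
a=cv2.imread('pics/scene9.png')[110:310,150:350];b=cv2.imread('pics/side9.png')[110:310,200:400]
cv2.imwrite('pics/c9.png',cv2.resize(np.hstack([a,b]),(800,400),interpolation=cv2.INTER_CUBIC))
E
```

```text
clock: 17.6
position: [0.489, -0.0112, 0.3422]
ee_rot: [1.489, 2.766, -0.0]
force: [-0.2, -1.1, 0.3]
width: 0.37
gripper_force: 24.9
clock: 18.1
position: [0.4889, -0.0112, 0.3422]
ee_rot: [2.074, 2.36, -0.0]
force: [0.1, -1.4, 0.4]
width: 0.368
gripper_force: 24.9
clock: 18.6
position: [0.4889, -0.011, 0.3423]
ee_rot: [-2.593, -1.773, 0.0]
force: [-0.2, 0.4, 1.3]
width: 0.371
gripper_force: 24.9
clock: 19.1
position: [0.4889, -0.0108, 0.3423]
ee_rot: [-2.951, -1.077, 0.0]
force: [-0.4, 2.0, 0.7]
width: 0.369
gripper_force: 24.9
clock: 19.6
position: [0.4888, -0.0105, 0.3422]
ee_rot: [-3.098, -0.52, 0.0]
force: [-0.4, 1.9, 0.6]
width: 0.368
gripper_force: 24.9
clock: 20.0
position: [0.4889, -0.0105, 0.3422]
ee_rot: [-3.097, -0.523, 0.0]
force: [-2.5, 4.8, 1.3]
width: 0.365
gripper_force: 24.9
pos [ 0.4889 -0.0105  0.3422] yaw -70.81366858091948 q [-0.0127  0.2888 -0.0926  1.9713  0.0332  0.883  -1.3584] F [-2.5112  4.8306  1.2766] w 0.03351710224517585 24.912258088588715 t 20.0
shift [0.0001 0.001  0.0002] roll 0.001506767510874176
wrist knob [202.1  79.9] 0.94 [0.4383 0.1334 0.111 ] 109.38408912442203
scene opening [208.4 223.9] 0.76 [ 0.4036 -0.0468  0.097 ] -157.59847045800674
scene screw_jar_mid [201.9 223.5] 0.65 [ 0.4238 -0.0283  0.097 ] -165.60241266452113
scene knob [172.  190.3] 0.59 [0.4519 0.1305 0.111 ] 104.75492557984276
side opening [194.  278.9] 0.72 [ 0.4602 -0.0223  0.097 ] -159.68731133926497
side screw_jar_mid [184.8 274.4] 0.63 [ 0.4235 -0.042   0.097 ] -155.1527502894642
side knob [216.4 244.2] 0.72 [ 0.5822 -0.099   0.111 ] -43.285312857198406
```

View pics/c9.png

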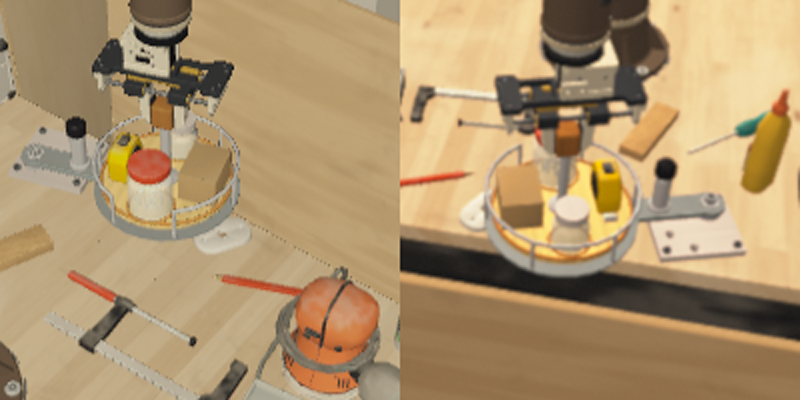

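Run:
```python
from h import *
im=cv2.imread('pics/scene9.png')[:,:,::-1].astype(int)
m=(im[:,:,0]>140)&(im[:,:,1]<.5*im[:,:,0])&(im[:,:,2]<.5*im[:,:,0]);m[:182]&=True
n,l,st,ce=cv2.connectedComponentsWithStats(m.astype(np.uint8))
for i in range(1,n):
    if st[i,4]>80: print(st[i],ce[i],atz("scene",ce[i][::-1],.138))
# small jar in wrist, before and after: white lid
for k in(8,9):
    g=cv2.imread(f'pics/wrist{k}.png');h=cv2.cvtColor(g,cv2.COLOR_BGR2HSV)
    w=(h[:,:,1]<45)&(h[:,:,2]>110);w[:70]=0;w[150:]=0;w[:,:215]=0;w[:,300:]=0
    n,l,st,ce=cv2.connectedComponentsWithStats(w.astype(np.uint8));i=1+st[1:,4].argmax();print(k,st[i],ce[i])
    if k==9: S=atz("wrist",ce[i][::-1],.119);print(S,np.degrees(np.arctan2(-.0115-S[1],.4893-S[0])))
```

```text
[214 185  21  17 239] [224.0042 192.8996] [ 0.4225 -0.0334  0.138 ]
[261 249  40   9 110] [281.1455 252.5727] [ 0.3406 -0.296   0.138 ]
8 [ 224   76   69   68 3583] [257.782  109.0768]
9 [ 226   77   69   68 3625] [259.7368 110.0841]
[0.5537 0.0119 0.119 ] -160.05411726887093
```

```bash
python3 -m inch '0 0 0 0.01 0.02;0 0 0 0.01 0.02;0 0 0 0.01 0.02;0 0 0 0.01 0.02;0 0 0 0.01 0.02'; python3 -c "
from cell import arm
print(arm.sign_off())"
```

```text
clock: 21.1
position: [0.4889, -0.0105, 0.3422]
ee_rot: [-3.1, -0.508, 0.0]
force: [-2.1, 5.0, 2.0]
width: 0.371
gripper_force: 24.9
the job is handed in; nothing more can be done
None
```

I handed the job in at about 21 s: the swing arm is in the working hole with the plunger dropped home, the large jar measures within about 2 mm of the middle of the rail's opening, and the gripper is still holding the carousel with 25 N; no verdict came back.

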